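# Unscrew the cap over the worn disc, left- or right-hand thread unknown

## Task

The red, scorched polishing disc on the plate polisher has to be changed: unscrew the yellow-handled cap that holds it, trying it both ways because nobody knows whether that spindle has a left- or a right-hand thread. Lift the cap off and finish while still holding it in the gripper, upright and still, with a good hand's breadth (10 cm or more) between it and the spindle's seat. Leave the other cap as it is and do not knock the things lying around.

Things in the scene. Friction and masses are not known exactly. Their poses are not given: they have to be found in the camera images.
- disc_worn: the worn polishing disc, red with black scorch marks, 124 mm across, 12 mm thick, fixed on one of the two spindles of the blue twin polisher (housing 170 x 370 x 60 mm; the two spindles are 200 mm apart). Origin: centre of its underside, on the spindle's axis
- disc_new: the good polishing disc, plain white, same size, on the other spindle. Origin: centre of its underside
- polisher: the blue polisher housing, bolted down. Origin: centre of its underside; its y axis runs from one spindle to the other, its top is 60 mm up
- spindle_a_axis (a point): axis of cap a's spindle at the level of the cap's underside, 76 mm up; spindle ends 16 mm above it, inside the cap. Turned the wrong way, a locked cap meets a hard stop within 20 degrees; the right way it runs on, comes free to lift straight up at 60 to 110 degrees of turn (80 to 90 is best) and springs up 4 mm. Until then it cannot be pulled off
- cap_a_grip (a point): cap a, about 160 g: steel, round, 60 mm across, 33 mm high; upright yellow grip bar on top, 50 long, 14 wide, 36 high, flat sides, to pinch and turn. Point on the axis, 22 mm above the steel top, 14 mm below the bar's top, 55 mm above the underside. x along the bar, y across it (the way to pinch), z up; half a turn looks the same
- cap_a_end (a point): end of cap a's bar, 25 mm from the axis along x, at grip height. A quarter-turn quick thread and a spring washer below hold the cap; stiff, about 0.2 N m. One cap has a left-hand thread, the other a right-hand one; nothing shows which, and either may be over the worn disc
- spindle_b_axis (a point): axis of cap b's spindle at the level of the cap's underside, 76 mm up; spindle ends 16 mm above it, inside the cap. Turned the wrong way, a locked cap meets a hard stop within 20 degrees; the right way it runs on, comes free to lift straight up at 60 to 110 degrees of turn (80 to 90 is best) and springs up 4 mm. Until then it cannot be pulled off
- cap_b_grip (a point): cap b, about 160 g: steel, round, 60 mm across, 33 mm high; upright yellow grip bar on top, 50 long, 14 wide, 36 high, flat sides, to pinch and turn. Point on the axis, 22 mm above the steel top, 14 mm below the bar's top, 55 mm above the underside. x along the bar, y across it (the way to pinch), z up; half a turn looks the same
- cap_b_end (a point): end of cap b's bar, 25 mm from the axis along x, at grip height. A quarter-turn quick thread and a spring washer below hold the cap; stiff, about 0.2 N m. One cap has a left-hand thread, the other a right-hand one; nothing shows which, and either may be over the worn disc
- plate: bystander: a red plate, 170 mm across and 18 mm high. Origin: centre of its underside
- bowl: bystander: a white bowl, 110 mm across and 50 mm high. Origin: centre of its underside
- tape: bystander: an orange ring (roll core), 100 mm across and 48 mm high. Origin: centre of its underside
- jar: bystander: a closed amber jar, 70 mm across and 85 mm high. Origin: centre of its underside
- screwdriver: bystander: a green-handled screwdriver, 200 mm long, 26 mm high, lying down. Origin: half-way along, underneath
Things that resemble listed ones, but are neither listed nor needed, are in the scene too. Leave any blue or green look-alike of the part that bears cap_b_grip alone.

How it is judged:
By the outcome, as a careful person would: the job done as asked, in the order asked, and still so for the second after the job is handed in, while the arm keeps its last pose, push and grip.
It also fails if it takes over 40 s, if anything falls off the work surface, if the arm or the gripper's body presses on something with over 40 N, if the wrist force passes 120 N, or if a joint passes its speed limit or range.

## Robot

A 6-joint arm with a two-finger parallel gripper is mounted at the origin on the work surface. World frame = base frame: x ahead of the robot, y to its left, z up, the work surface at z = 0. Lengths are in mm, angles in rad, forces in N, time in s.
With the tool pointing down it reaches from about 275 to 825 mm from the base axis. Payload 5.2 kg.
Tool frame: the origin (TCP) lies at the very end of the fingers, on their centre line; the grasp point (between the pads) lies 19 mm behind it; z points along the fingers, y is the line along which they close (so a half turn about z gives the same grasp; the last joint's range is limited). The gripper opens to 93 mm and grips with 3 to 60 N. Pads are 15 mm wide; open, the fingers measure 128 mm over their backs; the gripper's body (75 mm by 188 mm) begins 65 mm behind the grasp point.
Start: joints at [-1.502, 0.259, 1.535, -0, 1.348, -0.203], TCP at [147.677, -529.808, 218.653] pointing down, gripper open.
Joint ranges: [-3.14, 3.14], [-0.91, 2.08], [0.19, 2.58], [-1.22, 4.36], [0.22, 2.71], [-3.12, 3.12]. Speed limits (rad/s): [2.57, 2.57, 3.14, 3.14, 3.14, 3.14].

## Interface

Orientations are given as a unit quaternion [x, y, z, w].
In Python, from workcell import r, vision, models gives the robot as it stands. Calls block until the motion is done:
- r.goto(position, orientation): joint-space move of the TCP to a pose.
- r.move_l(position, rotation=None, v=150): straight line of the TCP; rotation=None keeps the orientation; v is the mean speed in mm/s.
- r.move_joints(angles): joint-space move.
- r.set_gripper(opening, strength=None): opening from 0.0 (shut) to 1.0 (fully open); strength is the grip in N (None keeps the last); returns when the fingers have stopped.
- r.dwell(seconds).
- r.inverse_kinematics(position, orientation): joint angles nearest the present ones, or None.
- r.observe(): the state.
- vision.get_image(name): name is "scene" or "top" or "wrist"; returns a dict with "img" (384x512x3 uint8, red, green, blue), "intrinsics" (3x3 intrinsics, pixels), "world_to_cam" (4x4, takes a point from world to camera coordinates); the wrist camera has in their place "hand_eye" (4x4, takes a point from camera to tool coordinates, whose origin is the TCP and whose axes are the flange's). Camera axes: x right, y down, z forward; pixel columns grow to the right and rows downward; lengths in mm; the calibration is good to about 2 mm. A picture is of the moment at which its call begins: read the wrist's pose just before it. There is no depth.
A pose or a line that the arm cannot do raises r.IKError and nothing moves.
- r.sign_off(): hands the job in; it is judged then, once.
Trained networks look in a picture, given as the dict that the camera call returned (one of the last four; its "shot" number tells which), for a name from the list of things; names that differ only in an ending like _2 or _b are one class to them, and where a whole thing is asked for, a point or a joint stands for the part that bears it (a point fixed in the world has none). Each returns a list of dicts, best first, with "confidence" (0 to 1); they miss things now and then, are a little off and sometimes report something else, mostly with a low value. They report only what shows in the picture. A call takes as long as a camera call. They do not tell look-alikes from the thing itself.
- models.spot_in(target, picture): "pixel" ([column, row] in pixels, amid what is visible of it).
- models.regions_of(target, picture): "mask" (384x512 bool, what is visible of it) and "pixel" ([column, row] in pixels, amid what is visible of it).
- models.landmark_of(target, picture): "pixel" ([column, row] in pixels: a listed point, or the origin of a listed thing).
The state is a dict: "time": time; "joint_pos": joint angles; "joint_velocities": joint speeds; "joint_torque": joint torques, N m; "eef_pos": TCP position; "tcp_rot": TCP orientation; "contact_force": force on the tool from outside, world axes, zero at the start; "moment": the same for the moment, N m; "grip_width": opening from 0.0 (shut) to 1.0 (fully open); "finger_force": force on a finger pad.
Only numpy, scipy, OpenCV 4.12 (cv2) and the standard library are available. Lean on these libraries where they do the work, as an engineer would, in place of code of your own. Each camera call takes 0.05 s, during which the arm holds its last target. There are 200 camera calls.

## Working session

There is one attempt and no reset: what is moved stays moved. The work goes in short steps, each a Python script; the robot and the scene stay as the last script left them, time stands still between calls to the robot, and variables do not carry over. Pictures are saved under pics/ and viewed, at most 10 in all, crops included, and the job is handed in when it is done.

```bash
mkdir -p pics
cat > h.py <<'E'
import numpy as np, cv2
from scipy.spatial.transform import Rotation as R
from workcell import r, vision, models
def save(p,n): cv2.imwrite('pics/'+n,p["img"][:,:,::-1])
def ray_plane(p,px,z,T=None):
    K=np.array(p["intrinsics"]); 
    W=np.linalg.inv(np.array(p["world_to_cam"])) if T is None else T
    d=W[:3,:3]@np.linalg.solve(K,[px[0],px[1],1.]); o=W[:3,3]
    return o+d*(z-o[2])/d[2]
E
python3 - <<'E'
from h import *
s=r.observe(); print(s["time"],s["tcp_rot"],s["grip_width"])
a=vision.get_image("top"); b=vision.get_image("scene")
save(a,"top.png"); save(b,"scene.png")
for nm,p in(("top",a),("scene",b)):
    for t,z in(("disc_worn",64),("disc_new",64),("cap_a_grip",131),("cap_b_grip",131),("cap_a_end",131),("spindle_a_axis",76),("polisher",0)):
        for d in models.landmark_of(t,p)[:4]: print(nm,t,np.round(d["pixel"],1),round(d["confidence"],2),ray_plane(p,d["pixel"],z).round(1))
E
```

```text
0.0 [ 9.90782788e-01  1.35457248e-01  6.44908422e-05 -8.92962350e-04] 0.9976131227187883
top disc_worn [284.9 198.8] 0.85 [541.5 -64.1  64. ]
top cap_a_grip [210.2 200.5] 0.92 [527.3 127.9 131. ]
top cap_b_grip [286.2 197. ] 0.93 [536.1 -62.9 131. ]
top cap_b_grip [344.9 196.4] 0.87 [ 537.5 -210.2  131. ]
top cap_b_grip [289.9 146.7] 0.57 [666.3 -73.9 131. ]
top cap_a_end [208.  188.3] 0.87 [558.4 134.  131. ]
top spindle_a_axis [210.6 203.7] 0.51 [526.8 132.5  76. ]
top polisher [250.8 207.1] 0.92 [527.6  27.5   0. ]
scene disc_worn [222.5 207.3] 0.95 [541.6 -69.4  64. ]
scene disc_new [293.7 194.7] 0.67 [546.8 129.4  64. ]
scene cap_a_grip [295.9 172.5] 0.82 [523.2 136.4 131. ]
scene cap_b_grip [232.6 260.9] 0.82 [732.7 -77.8 131. ]
scene cap_b_grip [162.7 218.5] 0.7 [ 584.1 -219.6  131. ]
scene cap_b_grip [221.4 191.2] 0.68 [537.2 -66.7 131. ]
scene cap_a_end [299.7 179. ] 0.96 [546.4 139.5 131. ]
scene spindle_a_axis [291.  188.1] 0.37 [531.6 125.2  76. ]
scene polisher [261.5 207.5] 0.55 [526.4  44.    0. ]
```

View pics/top.png

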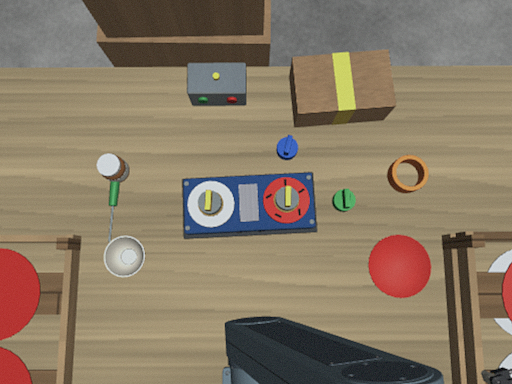

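View pics/scene.png

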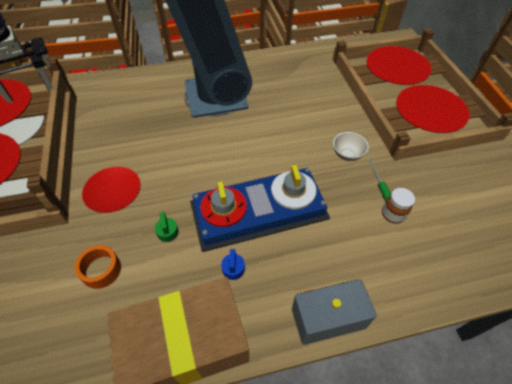

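The worn red disc is on the right spindle, at top-image pixel (286,198) and scene pixel (222,200). Its yellow bar points roughly along world x. The green (344,198) and blue (287,148) look-alikes stand clear of it. Next I'll go above the cap and look with the wrist camera.

```bash
cat >> h.py <<'E'
def down(yaw): return (R.from_euler('z',yaw)*R.from_euler('x',np.pi)).as_quat()
def wrist():
    s=r.observe(); p=vision.get_image("wrist")
    T=np.eye(4); T[:3,:3]=R.from_quat(s["tcp_rot"]).as_matrix(); T[:3,3]=s["eef_pos"]
    return p,T@np.array(p["hand_eye"])
E
python3 - <<'E'
from h import *
for y in(0,np.pi): print(y,r.inverse_kinematics([538,-65,115],down(y)))
q=min((down(0),down(np.pi)),key=lambda q:abs(r.inverse_kinematics([538,-65,280],q)[5]))
r.goto([538,-65,280],q)
p,T=wrist(); print(np.array(p["hand_eye"]).round(2)); save(p,"w1.png")
for t in("cap_b_grip","cap_b_end","disc_worn"):
    for d in models.landmark_of(t,p)[:3]: print(t,np.round(d["pixel"],1),round(d["confidence"],2),ray_plane(p,d["pixel"],64 if t[0]=="d" else 131,T).round(1))
hsv=cv2.cvtColor(p["img"],cv2.COLOR_RGB2HSV); m=cv2.inRange(hsv,(20,120,80),(35,255,255))
n,l,st,c=cv2.connectedComponentsWithStats(m)
for i in range(1,n):
    if st[i,4]>150:
        pts=np.argwhere(l==i)[:,::-1].astype(np.float32); rc=cv2.minAreaRect(pts); print(st[i],rc,[ray_plane(p,b,145,T).round(1)[:2] for b in cv2.boxPoints(rc)])
print(r.observe()["time"],r.observe()["joint_pos"])
E
```

```text
0 [-3.26148235e-01  3.36453063e-01  1.69789838e+00 -4.44089210e-16
  1.10724121e+00  1.24464809e+00]
3.141592653589793 [-0.32614823  0.33645306  1.69789838  0.          1.10724121 -1.89694456]
[[  -0.     -0.96   -0.29   82.08]
 [   1.      0.     -0.      1.09]
 [   0.     -0.29    0.96 -166.39]
 [   0.      0.      0.      1.  ]]
cap_b_grip [389.5 158. ] 0.98 [ 559.4 -198.3  131. ]
cap_b_grip [262.9  21.6] 0.69 [678.6 -74.8 131. ]
cap_b_grip [256.4 178.6] 0.61 [538.9 -69.3 131. ]
cap_b_end [390.6 179.4] 0.93 [ 537.9 -201.9  131. ]
cap_b_end [257.9 150.7] 0.87 [566.6 -70.8 131. ]
[226 138  58  31 232] ((254.74154663085938, 152.73233032226562), (57.04385757446289, 29.53931427001953), 1.0050859451293945) [array([553.7, -40.8]), array([581.1, -42. ]), array([580.1, -93.9]), array([552.7, -94.1])]
[ 60 147  52  55 297] ((90.15383911132812, 168.7307586669922), (59.630271911621094, 32.72731399536133), 56.3099365234375) [array([567., 112.]), array([583.6,  84.3]), array([536.9,  59.9]), array([518.7,  88.4])]
[248 151  15  56 790] ((255.0, 178.5), (55.0, 14.0), 90.0) [array([568.7, -61.5]), array([568.7, -74.4]), array([515.1, -74.7]), array([515.1, -61.1])]
[  36  161   38   56 1655] ((55.360267639160156, 188.45196533203125), (54.51753234863281, 33.23917007446289), 82.40535736083984) [array([557.1, 136.7]), array([561.2, 105.3]), array([507.8, 107.2]), array([503.2, 140.3])]
[ 39 296  35  65 719] ((54.293251037597656, 327.6910705566406), (29.650833129882812, 66.01618957519531), 7.969610214233398) [array([332.9, 181.1]), array([418.2, 154.6]), array([413.2, 124.4]), array([327.1, 148.8])]
[453 300  17  61 313] ((461.4530944824219, 329.8659973144531), (60.27045822143555, 14.872812271118164), 88.05851745605469) [array([ 409.3, -278.2]), array([ 409.9, -293.9]), array([ 330.7, -311.3]), array([ 330. , -294.6])]
3.1833 [-3.27396039e-01  2.10418725e-01  1.44876839e+00 -4.37543028e-05
  1.48264414e+00  1.24453188e+00]
```

View pics/w1.png

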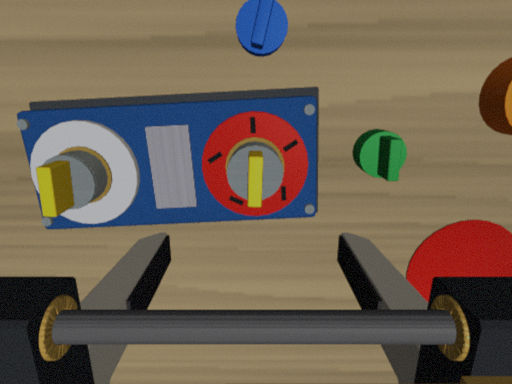

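The bar sits at (255,178) in the wrist image, aligned with the tool, with nothing obstructing the fingers. I'll refine the axis and yaw, then go down and grip lightly.

Run:
```python
from h import *
p,T=wrist(); hsv=cv2.cvtColor(p["img"],cv2.COLOR_RGB2HSV)
m=cv2.inRange(hsv,(20,120,80),(35,255,255)); m[:,:240]=0; m[:,275:]=0; m[:165]=0; m[215:]=0
e=[]
for row in range(168,204):
    c=np.flatnonzero(m[row])
    if len(c): e.append(ray_plane(p,[(c[0]+c[-1])/2,row],145,T)[:2])
e=np.array(e); k=np.polyfit(e[:,0],e[:,1],1); yaw=np.arctan(k[0]); print("yaw deg",np.degrees(yaw),"y at 540",np.polyval(k,540))
red=cv2.inRange(hsv,(0,150,80),(8,255,255)); red[:,:195]=0; red[:,315:]=0; red[:105]=0; red[222:]=0
hull=cv2.convexHull(np.argwhere(red)[:,::-1].astype(np.float32))[:,0]
w=np.array([ray_plane(p,h,76,T)[:2] for h in hull],np.float32); (c,ra)=cv2.minEnclosingCircle(w); print("disc",c,ra)
x,y=np.mean([[c[0],c[1]],[540,np.polyval(k,540)]],axis=0); print(x,y)
assert abs(x-539)<4 and abs(y+67)<4 and abs(yaw)<.1
r.goto([x,y,170],down(yaw)); r.move_l([x,y,116],v=80)
r.set_gripper(0.0,strength=8); s=r.observe()
print(s["time"],s["eef_pos"],s["contact_force"],s["moment"],s["grip_width"],s["finger_force"],s["joint_pos"])
```

```text
yaw deg -1.1945670625184919 y at 540 -67.51980324315447
disc (540.3264770507812, -67.64855194091797) 60.04026412963867
540.1632385253906 -67.58417759203621
5.7833 [540.21066719 -67.12985865 116.03953709] [0.63502736 2.19145371 0.55001689] [ 0.4996796  -0.09273808  0.01690029] 0.15086504426936626 7.996561378240585 [-3.29108044e-01  3.39288847e-01  1.69071426e+00  8.16493620e-04
  1.11169463e+00  1.26222654e+00]
```

```bash
cat >> h.py <<'E'
def turn(x,y,z,yaw0,rel,limit=0.4):
    hit=None
    for d in rel:
        r.goto([x,y,z],down(yaw0+np.radians(d))); s=r.observe()
        print(d,"t",round(s["time"],2),"Mz",round(s["moment"][2],3),"F",np.round(s["contact_force"],1),"w",round(s["grip_width"],3),"z",round(s["eef_pos"][2],1))
        if abs(s["moment"][2])>limit: hit=d; break
    return hit
E
python3 - <<'E'
from h import *
r.set_gripper(0.0,strength=60); s=r.observe()
x,y=540.16,-67.1; yaw0=np.radians(-1.19)
print(turn(x,y,116,yaw0,range(3,34,3)), r.observe()["joint_pos"][5])
E
```

```text
3 t 6.25 Mz 0.106 F [-0.1  1.4  1.8] w 0.15 z 116.2
6 t 6.5 Mz 0.074 F [2.1 1.  0.5] w 0.146 z 116.2
9 t 6.75 Mz 0.066 F [ 2.2 -0.2  0.7] w 0.142 z 116.3
12 t 7.0 Mz 0.118 F [1.9 0.8 3.1] w 0.147 z 116.2
15 t 7.25 Mz -0.61 F [1.3 3.2 4. ] w 0.148 z 116.2
15 1.00445047373778
```

At about 15° counter-clockwise the moment jumps to -0.6 N m, which is the hard stop. This cap has a left-hand thread, so I'll turn it clockwise.

Run:
```python
from h import *
x,y=540.16,-67.1; yaw0=np.radians(-1.19)
print(turn(x,y,116,yaw0,[8,0,-10,-20,-25,-35,-45,-55,-65,-75,-85]), r.observe()["joint_pos"][5])
p,T=wrist(); save(p,"w2.png")
```

```text
8 t 7.5 Mz -0.122 F [0.9 2.1 3.2] w 0.148 z 116.0
0 t 7.76 Mz -0.188 F [1.3 2.1 3.2] w 0.148 z 116.0
-10 t 8.05 Mz -0.122 F [-0.2 -0.   2.1] w 0.149 z 116.0
-20 t 8.34 Mz -0.076 F [0.2 0.2 3.7] w 0.148 z 115.9
-25 t 8.59 Mz -0.049 F [-0.7 -1.2  3.3] w 0.148 z 115.9
-35 t 8.88 Mz -0.241 F [-1.5 -2.3  3.1] w 0.143 z 115.9
-45 t 9.18 Mz -0.185 F [-2.2 -2.5  2. ] w 0.146 z 115.9
-55 t 9.47 Mz -0.068 F [-1.2  0.6  1.9] w 0.148 z 116.0
-65 t 9.76 Mz -0.109 F [-1.5 -4.7  4. ] w 0.144 z 116.0
-75 t 10.05 Mz -0.226 F [-3.9 -3.7  3.5] w 0.146 z 115.9
-85 t 10.34 Mz -0.171 F [-4.1 -3.1  4.3] w 0.146 z 115.9
None 2.7415318828546025
```

View pics/w2.png

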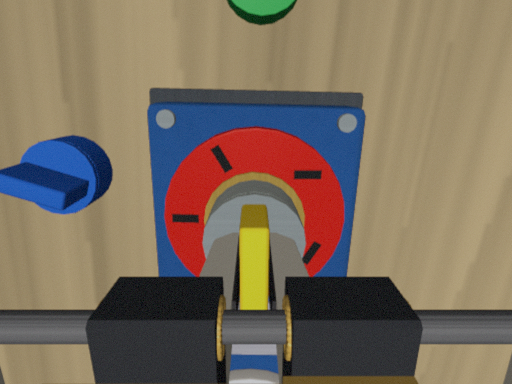

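The bar at (255,255) has followed the fingers and is still in line with the pads. I'll lift gently while watching the force.

Run:
```python
from h import *
x,y=540.16,-67.1
ok=True
for z in (118,120,123,127):
    r.move_l([x,y,z],v=25); s=r.observe(); print(z,s["time"],np.round(s["contact_force"],1),s["moment"][2].round(3),s["grip_width"])
    if s["contact_force"][2]<-15: ok=False; break
if ok:
    r.move_l([x,y,150],v=40); r.move_l([x,y,290],v=120); r.dwell(.5)
s=r.observe(); print(s["time"],s["eef_pos"],np.round(s["contact_force"],1),s["grip_width"],s["finger_force"])
p,T=wrist(); q=vision.get_image("scene")
img=np.hstack([p["img"],q["img"]])[:,:,::-1]; cv2.imwrite("pics/c3.png",cv2.resize(img,(800,300)))
```

```text
118 10.6417 [-4. -3.  3.] -0.038 0.1438447195283336
120 10.8917 [-3.9 -3.8  1. ] -0.028 0.1468227349685838
123 11.1583 [-4.3 -1.  -0. ] -0.043 0.14053999817860616
127 11.4667 [-4.4  0.4 -0.9] -0.012 0.14752594672986796
14.0083 [540.16872668 -67.11506551 289.94030054] [ 0.3 -0.1 -1.4] 0.1490096139291171 59.99796688556671
```

View pics/c3.png

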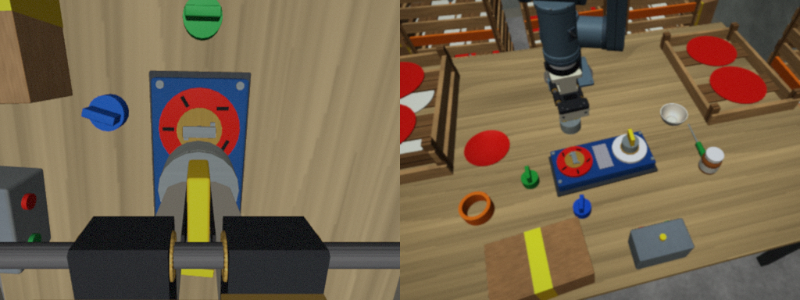

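The cap is off and upright in the gripper. The bare spindle shows at wrist (200,130) and scene (573,160), and everything else is where it was. The cap hangs about 17 cm above its seat, so I'm handing in.

```bash
python3 -c "
from h import *
print(r.sign_off())"
```

```text
the job is handed in; nothing more can be done
None
```

The cap over the worn disc had a left-hand thread: it hit a hard stop at about 15° counter-clockwise, came free after an 85° clockwise turn, and is now held upright and still about 17 cm above its seat, with the other cap and the bystanders untouched.

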